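# Assemble two tiered tasting stands behind the deli counter

## Robot

A 6-joint arm with a two-finger parallel gripper is mounted at the origin on the work surface. World frame = base frame: x ahead of the robot, y to its left, z up, the work surface at z = 0. Lengths are in m, angles in rad, forces in N, time in s.
With the tool pointing down it reaches from about 0.3 to 0.75 m from the base axis. Payload 8.5 kg.
Tool frame: the origin (TCP) lies between the finger pads; the fingertips stand 11 mm ahead of it and the grasp point (between the pads) lies 8 mm behind it; z points along the fingers, y is the line along which they close (so a half turn about z gives the same grasp; the last joint's range is limited). The gripper opens to 88 mm and grips with 3 to 60 N. Pads are 18 mm wide; open, the fingers measure 123 mm over their backs; the gripper's body (75 mm by 187 mm) begins 45 mm behind the grasp point.
Start: joints at [-1.445, 0.381, 1.297, -0, 1.464, -0.215], TCP at [0.184, -0.518, 0.25] pointing down, gripper open.
Joint ranges: [-3.11, 3.11], [-0.89, 2.33], [0.22, 2.48], [-1.42, 4.56], [0.17, 2.85], [-2.88, 2.88]. Speed limits (rad/s): [2.39, 2.39, 3.14, 3.14, 3.14, 3.14].

## Interface

Orientations are given as a rotation vector (axis times angle).
In Python, from workcell import r gives the robot as it stands.
- The arm moves only by the shell command python3 -m creep 'ROWS' [OPENING] [FORCE]. ROWS is JSON, a list of rows, each a list of 6 numbers: the shift along the tool's x, y, z in units of 10 cm (1.0 is 10 cm), then the turn, a rotation vector about the tool's x, y, z in units of pi rad (1.0 is pi rad). In form: [[dx, dy, dz, rx, ry, rz], ...]. A call has 1 to 5 rows; each row shifts and turns the commanded pose from where the row before left it, along the tool's axes as they then stand; what a row does not reach is not made up. A row lasts 1/12 s, in which the tool goes at most 41.7 mm and 7.16 degrees, less where a joint would pass 70% of its speed; a pose out of reach is approached as far as the arm can. A call with a number of a shift or a turn outside -1 to 1 is refused whole. A call with a gripper value outside its range is refused whole. OPENING is the opening, from -1 (shut) to 1 (fully open), set as the call begins (- or left out, the last holds). The fingers move at their own pace and stop on an object; FORCE is the grip in N (left out, the last holds). Time passes only in rows, so rows that do not move let the fingers close. It gives the time, the measured TCP pose, the force, the opening and the grip force at its end, in the units of the state.
- r.get_obs(): the state, without advancing time (a new reading comes with each control period).
- r.capture(name): name is "side" or "top"; returns a dict with "color" (400x640x3 uint8, red, green, blue), "intrinsics" (3x3 intrinsics, pixels), "R" (3x3) and "t" (3): a world point X has camera coordinates R X + t. Camera axes: x right, y down, z forward; pixel columns grow to the right and rows downward; lengths in m; the calibration is good to about 2 mm. A picture is of the moment at which its call begins. There is no depth.
- r.finish_job(): hands the job in; it is judged then, once.
Trained networks look in a picture, given as the dict that the camera call returned (one of the last four; its "shot" number tells which), for a name from the list of things; names that differ only in an ending like _2 or _b are one class to them, and where a whole thing is asked for, a point or a joint stands for the part that bears it (a point fixed in the world has none). Each returns a list of dicts, best first, with "score" (0 to 1); they miss things now and then, are a little off and sometimes report something else, mostly with a low value. They report only what shows in the picture. A call takes as long as a camera call. They do not tell look-alikes from the thing itself.
- r.look_for(name, picture): "at" ([column, row] as shares, 0 to 1, of the picture: columns of its width, rows of its height, amid what is visible of it).
- r.silhouettes(name, picture): "pixels" (400x640 bool, what is visible of it) and "at" ([column, row] as shares, 0 to 1, of the picture: columns of its width, rows of its height, amid what is visible of it).
- r.tip_of(name, picture): "at" ([column, row] as shares, 0 to 1, of the picture: columns of its width, rows of its height: a listed point, or the origin of a listed thing).
The state is a dict: "time_s": time; "joint_positions": joint angles; "joint_vel": joint speeds; "tau": joint torques, N m; "tool_pos": TCP position; "tcp_rot": TCP orientation; "force": force on the tool from outside, world axes, zero at the start; "moment": the same for the moment, N m; "gripper_width": finger opening in m; "finger_force": force on a finger pad.
Only numpy, scipy, OpenCV 4.12 (cv2) and the standard library are available. Lean on these libraries where they do the work, as an engineer would, in place of code of your own. Each camera call takes 0.05 s, during which the arm holds its last target. There are 200 camera calls.

## Task

Put together the two tasting stands for the counter: the two round wooden tiers go on the stand with the round foot and the two square tiers on the stand with the square foot, on each stand the larger tier below and the smaller one above it. Every tier must sit level and fully down on the spigot beneath it. Leave the glass jar and the pile of paper tubs where they stand.

Things in the scene. Friction and masses are not known exactly. Their poses are not given: they have to be found in the camera images.
- large_round_tier: Larger round tier: deck 140 mm across, pale wood, 8 mm thick, about 0.2 kg. On its middle a steel post 35 mm across, shoulder 56 mm above the underside; on that a tapered spigot 20 mm tall (22 mm across at root, 10 at tip). Bore from below, 26 mm across, 26 deep, drops over a spigot till the underside meets the shoulder. Loose, upright. Origin: centre of underside, z up. Grip the post 26 to 56 mm above the underside.
- small_round_tier: The smaller round tier, deck 90 mm in diameter, 0.15 kg; else built like the large round one, with the same post (35 mm across, shoulder at 56 mm), spigot and bore. Origin: centre of the underside, z up.
- large_square_tier: The larger square tier, deck 110 mm by 110 mm (x and y along its sides), 0.2 kg; else built like the large round one, with the same post (35 mm across, shoulder at 56 mm), spigot and bore. Origin: centre of the underside, z up.
- small_square_tier: The smaller square tier, deck 75 mm by 75 mm (x and y along its sides), 0.14 kg; else built like the large round one, with the same post (35 mm across, shoulder at 56 mm), spigot and bore. Origin: centre of the underside, z up.
- round_foot: Stand with a round dark steel foot, 100 mm in diameter and 14 mm thick. Fixed. Round steel column 35 mm across, shoulder 45 mm above the table, on it a tapered spigot 20 mm tall (22 mm across at root, 10 at tip). Origin: centre of underside, z up. A tier on it has its underside at 45 mm, the next one at 101 mm.
- square_foot: Stand with a square dark steel foot, 88 mm by 88 mm and 14 mm thick (x and y along its sides). Fixed. Round steel column 35 mm across, shoulder 45 mm above the table, on it a tapered spigot 20 mm tall (22 mm across at root, 10 at tip). Origin: centre of underside, z up. A tier on it has its underside at 45 mm, the next one at 101 mm.
- jar: Bystander: a low green glass jar with a paper label and a steel lid, 54 mm in diameter, 75 mm tall, standing loose among the tiers. Origin: centre of its underside, z up.
- tubs: Bystander: a short pile of brown paper tubs (one body), 54 mm in diameter at the top, 42 mm at the foot, 74 mm tall, standing loose among the tiers. Origin: centre of its underside, z up.
There are look-alikes about, which are no part of the job. What is shaped like the small_round_tier but red is not meant.

How it is judged:
At the end, for the whole second after the job is handed in: On each foot the larger tier of its shape, underside 45 mm above the table, and on that the smaller one, underside at 101 mm (both within 4 mm); each within 8 mm of the foot's axis and 0.06 rad of level, released and at rest (horizontal distance between each of large_round_tier, small_round_tier and round_foot below 0.008 m and z of large_round_tier in the frame of round_foot between 0.041 and 0.049 m and angle between each of large_round_tier, small_round_tier, large_square_tier, small_square_tier's own z axis and vertical below 0.06 rad and linear speed of each of large_round_tier, small_round_tier, large_square_tier, small_square_tier below 0.02 m/s and angular speed of each of large_round_tier, small_round_tier, large_square_tier, small_square_tier below 0.2 rad/s and z of small_round_tier in the frame of round_foot between 0.097 and 0.105 m and horizontal distance between each of large_square_tier, small_square_tier and square_foot below 0.008 m and z of large_square_tier in the frame of square_foot between 0.041 and 0.049 m and z of small_square_tier in the frame of square_foot between 0.097 and 0.105 m); the robot touches nothing.
It fails at once if the glass jar is shifted by more than 30 mm or knocked over (distance of jar from where it was at the start of the episode above 0.03 m or angle between jar's own z axis and vertical above 0.4 rad).
It fails at once if the pile of paper tubs is shifted by more than 30 mm or knocked over (distance of tubs from where it was at the start of the episode above 0.03 m or angle between tubs's own z axis and vertical above 0.4 rad).
It also fails if it takes over 118 s, if anything falls off the work surface, if the arm or the gripper's body presses on something with over 40 N, if the wrist force passes 120 N, or if a joint passes its speed limit or range.

## Working session

There is one attempt and no reset: what is moved stays moved. The work goes in short steps, Python scripts to look and compute and a shell command to move; the robot and the scene stay as the last step left them, time stands still between calls to the robot, and variables do not carry over. Pictures are saved under pics/ and viewed, at most 14 in all, crops included, and the job is handed in when it is done.

```bash
ls; mkdir -p pics; cat > h.py <<'E'
import numpy as np,cv2
from workcell import r
names=["large_round_tier","small_round_tier","large_square_tier","small_square_tier","round_foot","square_foot","jar","tubs"]
def ray(c,uv,z):
    K=np.array(c["intrinsics"]);R=np.array(c["R"]);t=np.array(c["t"])
    d=R.T@np.linalg.solve(K,[uv[0],uv[1],1]);o=-R.T@t
    return o+d*(z-o[2])/d[2]
def proj(c,X):
    p=np.array(c["intrinsics"])@(np.array(c["R"])@np.array(X)+np.array(c["t"]));return p[:2]/p[2]
E
python3 - <<'E'
from h import *
o=r.get_obs();print(o)
for n in("top","side"):
    c=r.capture(n);cv2.imwrite(f"pics/{n}0.png",c["color"][:,:,::-1])
    print(n,-np.array(c["R"]).T@c["t"])
    for k in names:
        for d in r.tip_of(k,c)[:3]:
            uv=np.array(d["at"])*[640,400];print(k,round(d["score"],2),uv.round(),ray(c,uv,0).round(3)[:2])
E
```

```text
pics
{'time_s': 0.0, 'joint_positions': array([-1.44530627e+00,  3.81177407e-01,  1.29822160e+00,  1.46247975e-05,
        1.46360681e+00, -2.15298438e-01]), 'joint_vel': array([ 3.56516759e-05, -2.31623929e-04,  9.80658421e-04,  4.58083469e-04,
       -4.13106526e-04,  5.48924179e-04]), 'tau': array([ 6.25575431e-04, -4.37929165e+01, -2.24556345e+01,  7.13278726e-02,
        3.52742546e-02, -8.97677683e-05]), 'tool_pos': array([ 0.1837959 , -0.51810995,  0.24916095]), 'tcp_rot': array([-3.09470585e+00, -5.32480979e-01, -1.22405319e-04]), 'force': array([-0.12680086,  0.42056614,  0.88332427]), 'moment': array([ 0.01872885, -0.02997717,  0.00773083]), 'finger_force': 0.0, 'gripper_width': 0.08807094623710086}
top [ 0.35792356 -0.07762975  1.40371716]
large_round_tier 0.79 [188. 145.] [0.63  0.307]
small_round_tier 0.9 [458. 228.] [ 0.41  -0.465]
small_round_tier 0.69 [401. 214.] [ 0.446 -0.304]
small_round_tier 0.69 [453. 273.] [ 0.283 -0.452]
large_square_tier 0.86 [197. 215.] [0.43  0.272]
small_square_tier 0.61 [298. 203.] [ 0.471 -0.013]
round_foot 0.92 [403. 151.] [ 0.627 -0.309]
square_foot 0.92 [305. 126.] [ 0.693 -0.026]
jar 0.68 [348. 178.] [ 0.544 -0.153]
tubs 0.6 [241. 179.] [0.535 0.152]
side [0.10631134 0.94899934 0.82316531]
large_round_tier 0.85 [201. 278.] [0.648 0.298]
small_round_tier 0.69 [347. 169.] [ 0.445 -0.32 ]
small_round_tier 0.56 [351. 193.] [ 0.391 -0.183]
small_round_tier 0.56 [366. 151.] [ 0.413 -0.46 ]
large_square_tier 0.83 [283. 293.] [0.432 0.277]
small_square_tier 0.65 [317. 221.] [ 0.446 -0.013]
round_foot 0.73 [297. 162.] [ 0.627 -0.306]
square_foot 0.84 [241. 204.] [ 0.699 -0.017]
jar 0.74 [302. 189.] [ 0.547 -0.155]
```

View pics/top0.png

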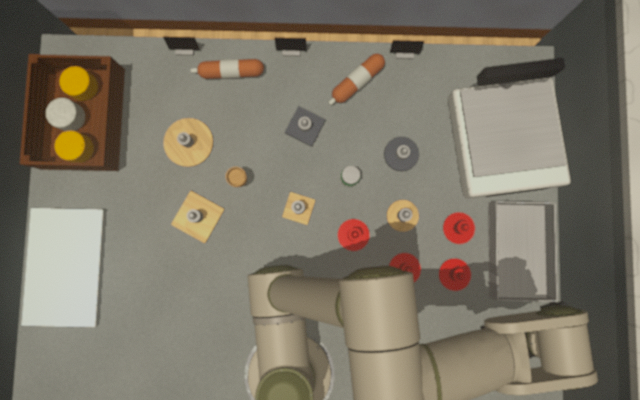

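View pics/side0.png

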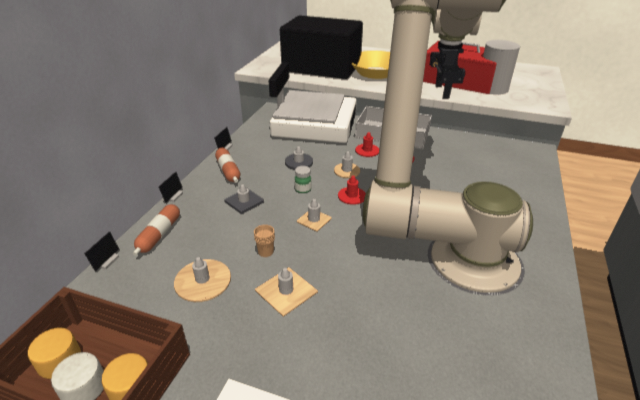

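The top view shows small-round-shaped candidates at (402,214) pale wood, and (353,234), (459,228), (405,267), (455,273), all red. The pale wood one fits the description. The large round is at (188,145), large square (197,215), small square (298,203), round foot (403,151), square foot (305,126). The side view agrees. Next I fit models to the silhouettes in both views and check the crop.

```bash
cat >> h.py <<'E'
from scipy.optimize import minimize
th=np.linspace(0,2*np.pi,33)
def circ(rad,z): return np.c_[rad*np.cos(th),rad*np.sin(th),0*th+z]
def sq(a,z): return np.array([[x,y,z] for x in(-a,a) for y in(-a,a)])
def model(k):
    foot='foot' in k; t,s=(.014,.045) if foot else (.008,.056)
    a={"large_round_tier":.07,"small_round_tier":.045,"large_square_tier":.055,"small_square_tier":.0375,"round_foot":.05,"square_foot":.044}[k]
    f=sq if 'square' in k else circ
    return [np.r_[f(a,0),f(a,t)],np.r_[circ(.0175,t),circ(.0175,s)],np.r_[circ(.011,s),circ(.005,s+.02)]]
def render(c,parts,p,z=0):
    S=np.zeros((1200,1920),np.uint8);co,si=np.cos(p[2]),np.sin(p[2]);Rz=np.array([[co,-si,0],[si,co,0],[0,0,1]])
    K=np.array(c["intrinsics"]);R=np.array(c["R"]);t=np.array(c["t"])
    for q in parts:
        X=(q@Rz.T+[p[0],p[1],z])@R.T+t;u=X@K.T;u=u[:,:2]/u[:,2:]
        h=cv2.convexHull(((u+.5)*3-.5).astype(np.float32))
        cv2.fillConvexPoly(S,np.round(h*16).astype(np.int32),255,shift=4)
    return cv2.resize(S,(640,400),interpolation=cv2.INTER_AREA)/255.
def fit(k,obs,x0,z=0):
    m=model(k);f=lambda p:sum(np.abs(render(c,m,p,z)-M).sum()/M.sum() for c,M in obs)
    best=None
    for yaw in([0] if 'round' in k else [0,.4,.8,1.2]):
        s=np.array([[x0[0],x0[1],yaw]]*4)+np.r_[np.zeros((1,3)),np.diag([.01,.01,.2])]
        q=minimize(f,s[0],method='Nelder-Mead',options=dict(initial_simplex=s,maxiter=80,xatol=3e-4))
        if best is None or q.fun<best.fun:best=q
    return best.x,best.fun
def find(k,cams,x0,z=0):
    obs=[]
    for c in cams:
        for d in r.silhouettes(k,c):
            uv=np.array(d["at"])*[640,400]
            if np.linalg.norm(ray(c,uv,z+.015)[:2]-x0)<.05: obs.append((c,d["pixels"].astype(float)));break
    if not obs: return k,None
    return (k,len(obs),[fit(k,[o],x0,z)[0][:2].round(4) for o in obs])+fit(k,obs,x0,z)
E
python3 - <<'E'
from h import *
cams=[r.capture("top"),r.capture("side")]
g=dict(large_round_tier=(.64,.302),small_round_tier=(.445,-.31),large_square_tier=(.431,.275),small_square_tier=(.458,-.013),round_foot=(.627,-.307),square_foot=(.696,-.02))
for k in g: print(find(k,cams,g[k]))
c=cams[0]["color"][180:300,330:500,::-1];cv2.imwrite("pics/crop.png",cv2.resize(c,None,fx=4,fy=4,interpolation=2))
E
```

```text
('large_round_tier', 2, [array([0.6394, 0.3042]), array([0.6406, 0.303 ])], array([0.63997553, 0.30367561, 0.0384946 ]), np.float64(0.09093534984333276))
('small_round_tier', 2, [array([ 0.4435, -0.308 ]), array([ 0.4436, -0.3102])], array([ 0.44349068, -0.3081447 ,  0.04877029]), np.float64(0.13605646682776848))
('large_square_tier', 2, [array([0.4285, 0.2672]), array([0.4286, 0.2679])], array([0.4285098 , 0.26733986, 1.09237351]), np.float64(0.07011343177614938))
('small_square_tier', 2, [array([ 0.4583, -0.0153]), array([ 0.4584, -0.0178])], array([ 0.4578191 , -0.01652832,  1.28516979]), np.float64(0.22984370053122782))
('round_foot', 2, [array([ 0.6187, -0.3034]), array([ 0.6204, -0.3086])], array([ 0.61880428, -0.30543545,  0.27208905]), np.float64(0.20984144098034324))
('square_foot', 2, [array([ 0.6929, -0.0275]), array([ 0.6955, -0.0297])], array([ 0.69277726, -0.02777493, -0.44682763]), np.float64(0.18084612635544609))
```

View pics/crop.png

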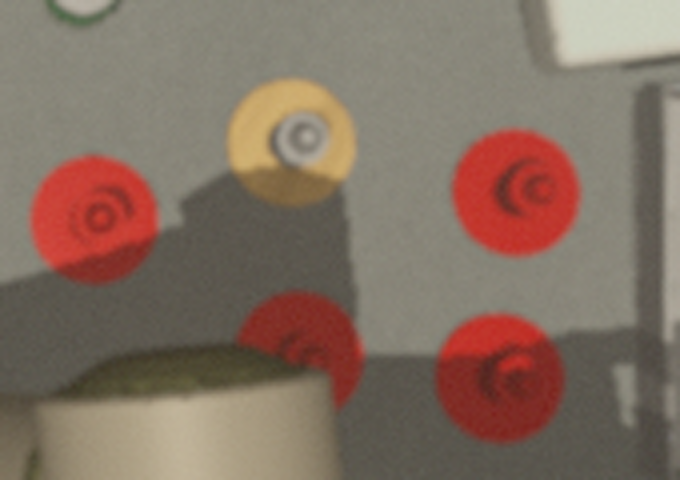

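The crop confirms the pale wooden small round tier, crop (292,140), and shows the other four are red. I'm turning the tool so its axes line up with the world, then heading for the large round tier.

```bash
python3 -m creep '[[0,0,0,0,0,0.0272],[0,0,0,0,0,0.0272],[0,0,0,0,0,0.0272],[0,0,0,0,0,0.0272]]' 1 20
python3 -m creep '[[0.19,-0.34,0,0,0,0],[0.19,-0.34,0,0,0,0],[0.19,-0.34,0,0,0,0],[0.19,-0.34,0,0,0,0],[0.19,-0.34,0,0,0,0]]'
python3 -m creep '[[0.19,-0.34,0,0,0,0],[0.19,-0.34,0,0,0,0],[0.19,-0.34,0,0,0,0],[0.19,-0.34,0,0,0,0],[0.19,-0.34,0,0,0,0]]'
```

```text
time_s: 1.93
tool_pos: [0.1838, -0.5184, 0.2497]
tcp_rot: [-3.142, 0.008, 0.0]
force: [-0.4, 0.1, -0.3]
gripper_width: 0.0882
finger_force: 0.0
time_s: 2.35
tool_pos: [0.2794, -0.3468, 0.2498]
tcp_rot: [3.141, -0.003, 0.0]
force: [0.5, 0.2, -1.2]
gripper_width: 0.0884
finger_force: 0.0
time_s: 2.77
tool_pos: [0.3747, -0.1768, 0.25]
tcp_rot: [3.141, -0.002, 0.001]
force: [1.4, -0.7, 0.0]
gripper_width: 0.0884
finger_force: 0.0
```

```bash
python3 -m creep '[[0.19,-0.34,0,0,0,0],[0.19,-0.34,0,0,0,0],[0.19,-0.34,0,0,0,0],[0.19,-0.34,0,0,0,0],[0.19,-0.34,0,0,0,0]]'
python3 -m creep '[[0.19,-0.34,0,0,0,0],[0.19,-0.34,0,0,0,0],[0.19,-0.34,0,0,0,0],[0.19,-0.34,0,0,0,0],[0.19,-0.34,0,0,0,0]]'
python3 -m creep '[[0.19,-0.35,0,0,0,0],[0.19,-0.35,0,0,0,0],[0.19,-0.35,0,0,0,0],[0.18,-0.35,0,0,0,0],[0,0,0,0,0,0]]'
python3 -m creep '[[0,0,0.3,0,0,0],[0,0,0.3,0,0,0],[0,0,0.3,0,0,0],[0,0,0.3,0,0,0],[0,0,0.2,0,0,0]]'
python3 - <<'E'
from h import *
c=r.capture("side");cv2.imwrite("pics/s1.png",cv2.resize(c["color"][150:350,80:400,::-1],None,fx=2.5,fy=2.5))
E
```

```text
time_s: 3.18
tool_pos: [0.4699, -0.0066, 0.25]
tcp_rot: [3.141, -0.001, 0.001]
force: [1.5, -0.6, 0.2]
gripper_width: 0.0881
finger_force: 0.0
time_s: 3.6
tool_pos: [0.5651, 0.1633, 0.2498]
tcp_rot: [3.142, -0.001, 0.0]
force: [-0.0, -0.9, -0.4]
gripper_width: 0.0881
finger_force: 0.0
time_s: 4.02
tool_pos: [0.6408, 0.3066, 0.2472]
tcp_rot: [-3.141, -0.006, 0.002]
force: [-0.6, -0.5, -0.6]
gripper_width: 0.0883
finger_force: 0.0
time_s: 4.43
tool_pos: [0.6386, 0.3007, 0.1065]
tcp_rot: [3.141, -0.002, -0.006]
force: [-0.0, -0.0, -0.1]
gripper_width: 0.088
finger_force: 0.0
```

View pics/s1.png

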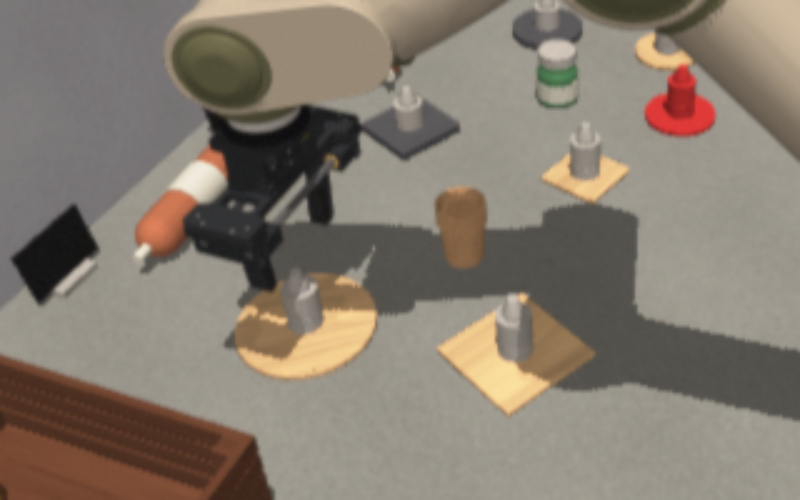

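The open gripper hangs over the large round tier, with its post at crop (303,300). The fingers straddle it and nothing else is close. Descending and gripping.

```bash
python3 -m creep '[[0,0,0.2,0,0,0],[0,0,0.2,0,0,0],[0,0,0.2,0,0,0],[0,0,0.09,0,0,0],[0,0,0,0,0,0]]'
python3 -m creep '[[0,0,0,0,0,0],[0,0,0,0,0,0],[0,0,0,0,0,0],[0,0,0,0,0,0],[0,0,0,0,0,0]]' -1 35
python3 -m creep '[[0,0,0,0,0,0],[0,0,0,0,0,0],[0,0,0,0,0,0]]'
```

```text
time_s: 4.9
tool_pos: [0.639, 0.3008, 0.0392]
tcp_rot: [3.141, -0.002, -0.005]
force: [-1.1, 0.8, 0.8]
gripper_width: 0.0883
finger_force: 0.0
time_s: 5.32
tool_pos: [0.6399, 0.3013, 0.0416]
tcp_rot: [-3.141, 0.002, -0.002]
force: [-0.7, -0.1, -0.2]
gripper_width: 0.0568
finger_force: 0.0
time_s: 5.57
tool_pos: [0.6397, 0.3015, 0.0409]
tcp_rot: [-3.141, 0.002, -0.0]
force: [-0.3, 2.2, -0.2]
gripper_width: 0.0371
finger_force: 0.7
```

```bash
python3 -m creep '[[0,0,0,0,0,0],[0,0,0,0,0,0],[0,0,0,0,0,0]]'
python3 -m creep '[[0,0,-0.1,0,0,0],[0,0,-0.2,0,0,0],[0,0,-0.3,0,0,0],[0,0,-0.3,0,0,0],[0,0,-0.3,0,0,0]]'
python3 -m creep '[[0,0,-0.3,0,0,0],[0,0,-0.2,0,0,0],[0,0,0,0,0,0]]'
```

```text
time_s: 5.82
tool_pos: [0.6397, 0.3014, 0.041]
tcp_rot: [-3.141, 0.001, -0.001]
force: [1.1, 2.0, 0.8]
gripper_width: 0.034
finger_force: 35.0
time_s: 6.23
tool_pos: [0.6393, 0.3008, 0.1623]
tcp_rot: [3.141, -0.002, -0.001]
force: [-0.4, 0.1, -2.4]
gripper_width: 0.0339
finger_force: 35.0
time_s: 6.48
tool_pos: [0.6407, 0.3013, 0.2163]
tcp_rot: [-3.14, 0.002, -0.013]
force: [-0.7, 0.3, -1.8]
gripper_width: 0.034
finger_force: 35.0
```

```bash
python3 -m creep '[[-0.013,0.2,0,0,0,0],[-0.013,0.35,0,0,0,0],[-0.013,0.38,0,0,0,0],[-0.013,0.38,0,0,0,0],[-0.013,0.38,0,0,0,0]]'
python3 -m creep '[[-0.013,0.38,0,0,0,0],[-0.013,0.38,0,0,0,0],[-0.013,0.38,0,0,0,0],[-0.013,0.38,0,0,0,0],[-0.013,0.38,0,0,0,0]]'
python3 -m creep '[[-0.013,0.38,0,0,0,0],[-0.013,0.38,0,0,0,0],[-0.013,0.38,0,0,0,0],[-0.013,0.38,0,0,0,0],[-0.013,0.38,0,0,0,0]]'
python3 -m creep '[[-0.013,0.35,0,0,0,0],[0,0.2,0,0,0,0],[0,0,0,0,0,0],[0,0,0,0,0,0]]'
```

```text
time_s: 6.9
tool_pos: [0.6319, 0.1305, 0.209]
tcp_rot: [3.141, -0.001, -0.005]
force: [0.7, -0.3, -1.1]
gripper_width: 0.0344
finger_force: 35.0
time_s: 7.32
tool_pos: [0.6252, -0.0596, 0.2092]
tcp_rot: [-3.141, 0.002, 0.004]
force: [1.0, -0.6, -1.9]
gripper_width: 0.0341
finger_force: 35.0
time_s: 7.73
tool_pos: [0.6186, -0.2495, 0.209]
tcp_rot: [-3.14, 0.002, 0.004]
force: [1.2, 0.1, -0.5]
gripper_width: 0.0341
finger_force: 35.0
time_s: 8.07
tool_pos: [0.6175, -0.3034, 0.2088]
tcp_rot: [-3.14, 0.005, 0.004]
force: [1.0, 0.7, -2.0]
gripper_width: 0.0342
finger_force: 35.0
```

```bash
python3 -m creep '[[0,0,0.2,0,0,0],[0,0,0.3,0,0,0],[0,0,0.3,0,0,0],[0,0,0.1,0,0,0],[0,0,0,0,0,0]]'
python3 - <<'E'
from h import *
z=r.get_obs()["tool_pos"][2]-.041
c=[r.capture("top"),r.capture("side")]
print(z);print(find("large_round_tier",c,(.618,-.304),z)); print(find("round_foot",c,(.618,-.304)))
cv2.imwrite("pics/s2.png",cv2.resize(c[1]["color"][100:220,220:400,::-1],None,fx=4,fy=4))
E
```

```text
time_s: 8.48
tool_pos: [0.6173, -0.3007, 0.1177]
tcp_rot: [-3.138, -0.001, 0.008]
force: [0.0, 0.9, -1.4]
gripper_width: 0.0343
finger_force: 35.0
0.07665636346247359
('large_round_tier', 1, [array([ 0.6201, -0.3099])], array([ 0.62007283, -0.30985865,  0.19225298]), np.float64(0.20484534239227606))
('round_foot', 1, [array([ 0.6204, -0.3069])], array([ 0.62043537, -0.30693535,  0.33563832]), np.float64(0.3244792534577571))
```

View pics/s2.png

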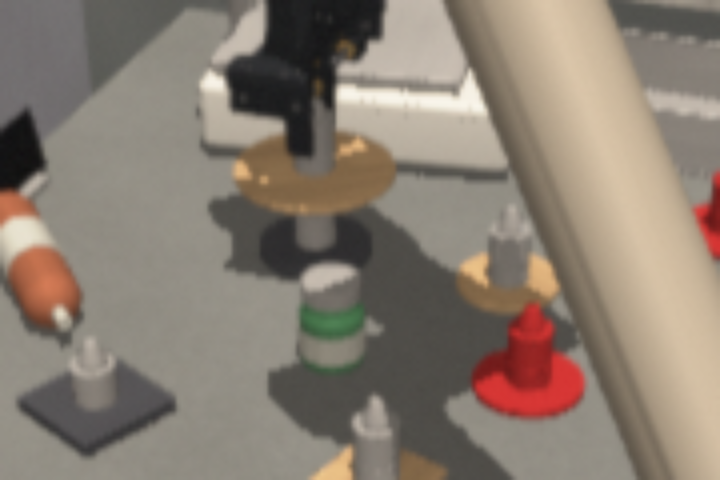

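The tier hangs level over the round foot with its deck at crop (315,172) and the column at (315,235), and the jar is clear. A small correction, then down.

```bash
python3 -m creep '[[0.02,0.03,0,0,0,0],[0,0,0.06,0,0,0],[0,0,0.08,0,0,0],[0,0,0.08,0,0,0],[0,0,0,0,0,0]]'
python3 -m creep '[[0,0,0.04,0,0,0],[0,0,0.04,0,0,0],[0,0,0.01,0,0,0],[0,0,0,0,0,0],[0,0,0,0,0,0]]'
```

```text
time_s: 9.2
tool_pos: [0.6194, -0.3053, 0.0961]
tcp_rot: [-3.139, 0.002, 0.005]
force: [0.2, 0.0, -1.6]
gripper_width: 0.0344
finger_force: 35.0
time_s: 9.62
tool_pos: [0.6199, -0.3043, 0.0891]
tcp_rot: [-3.138, 0.001, 0.003]
force: [-0.5, 4.8, -1.7]
gripper_width: 0.0338
finger_force: 35.0
```

```bash
python3 -m creep '[[0,-0.015,0.02,0,0,0],[0,0,0.02,0,0,0],[0,0,0,0,0,0]]'
python3 -m creep '[[0,0,0.01,0,0,0],[0,0,0,0,0,0]]'
```

```text
time_s: 9.87
tool_pos: [0.6201, -0.3039, 0.086]
tcp_rot: [-3.141, 0.001, 0.001]
force: [-2.9, 3.6, 3.3]
gripper_width: 0.0346
finger_force: 35.0
time_s: 10.03
tool_pos: [0.6202, -0.3039, 0.0859]
tcp_rot: [-3.141, 0.001, -0.0]
force: [-5.2, 6.3, 8.3]
gripper_width: 0.0342
finger_force: 35.0
```

```bash
python3 -m creep '[[0,0,0,0,0,0],[0,0,0,0,0,0],[0,0,0,0,0,0],[0,0,0,0,0,0],[0,0,0,0,0,0]]' 1
python3 -m creep '[[0,0,-0.05,0,0,0],[0,0,-0.2,0,0,0],[0,0,-0.35,0,0,0],[0,0,-0.4,0,0,0],[0,0,-0.35,0,0,0]]'
python3 -m creep '[[-0.37,0,0,0,0,0],[-0.37,0,0,0,0,0],[-0.37,0,0,0,0,0],[-0.37,-0.02,0,0,0,0],[-0.28,-0.02,0,0,0,0]]'
python3 -m creep '[[0,0,0,0,0,0],[0,0,0,0,0,0],[0,0,0,0,0,0]]'
python3 - <<'E'
from h import *
c=[r.capture("side"),r.capture("top")]
print(r.get_obs()["tool_pos"]);print(find("large_round_tier",c,(.6195,-.304),.045)); print(find("small_round_tier",c[:1],(.443,-.308)))
cv2.imwrite("pics/s3.png",cv2.resize(c[0]["color"][100:220,220:400,::-1],None,fx=4,fy=4))
E
```

```text
time_s: 10.45
tool_pos: [0.6203, -0.3045, 0.0846]
tcp_rot: [3.141, -0.002, 0.0]
force: [-0.1, -0.6, 0.2]
gripper_width: 0.0656
finger_force: 0.0
time_s: 10.87
tool_pos: [0.6202, -0.3043, 0.2224]
tcp_rot: [3.141, -0.002, 0.001]
force: [-0.6, -0.5, 0.5]
gripper_width: 0.0881
finger_force: 0.0
time_s: 11.28
tool_pos: [0.4419, -0.2997, 0.2203]
tcp_rot: [3.141, -0.002, 0.0]
force: [0.8, -0.2, 0.6]
gripper_width: 0.0882
finger_force: 0.0
time_s: 11.53
tool_pos: [0.4449, -0.3005, 0.2203]
tcp_rot: [3.141, -0.002, 0.002]
force: [-0.2, 0.0, -0.3]
gripper_width: 0.0881
finger_force: 0.0
[ 0.44518881 -0.30029697  0.21971663]
('large_round_tier', 2, [array([ 0.6192, -0.3063]), array([ 0.6203, -0.304 ])], array([ 0.61939846, -0.30505375,  0.1224893 ]), np.float64(0.09128855045517306))
('small_round_tier', 1, [array([ 0.4446, -0.3108])], array([ 0.44463093, -0.31079717,  0.17056995]), np.float64(0.09962329759490005))
```

View pics/s3.png

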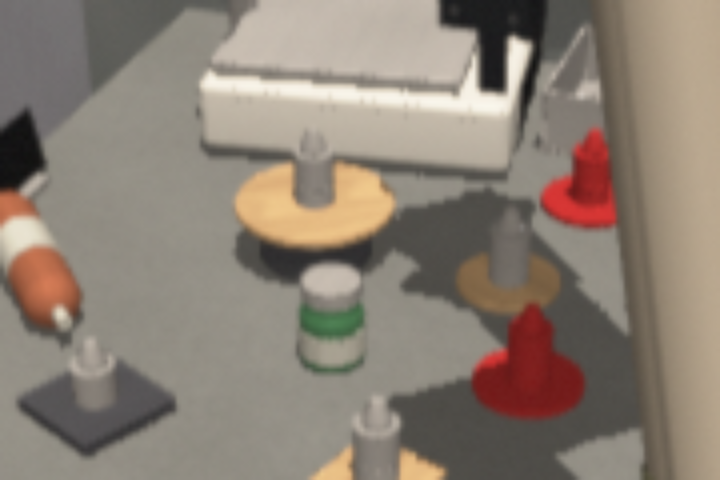

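The large round tier sits level and fully down on the round foot, at crop (315,200). The small round tier is at (510,275). Picking that one now.

```bash
python3 -m creep '[[-0.01,0.075,0.2,0,0,0],[0,0,0.38,0,0,0],[0,0,0.38,0,0,0],[0,0,0.38,0,0,0],[0,0,0,0,0,0]]'
python3 -m creep '[[0,0,0.2,0,0,0],[0,0,0.18,0,0,0],[0,0,0.1,0,0,0],[0,0,0,0,0,0]]'
python3 -m creep '[[0,0,0,0,0,0],[0,0,0,0,0,0],[0,0,0,0,0,0],[0,0,0,0,0,0],[0,0,0,0,0,0]]' -1 35
python3 -m creep '[[0,0,0,0,0,0],[0,0,0,0,0,0],[0,0,0,0,0,0],[0,0,0,0,0,0],[0,0,0,0,0,0]]'
```

```text
time_s: 12.2
tool_pos: [0.4413, -0.3053, 0.0798]
tcp_rot: [-3.133, 0.001, 0.012]
force: [-0.1, 0.6, -0.2]
gripper_width: 0.0879
finger_force: 0.0
time_s: 12.53
tool_pos: [0.4433, -0.3075, 0.0373]
tcp_rot: [-3.14, 0.001, 0.002]
force: [-0.0, 0.0, -0.4]
gripper_width: 0.0879
finger_force: 0.0
time_s: 12.95
tool_pos: [0.4434, -0.3078, 0.0384]
tcp_rot: [3.141, -0.002, 0.001]
force: [-0.3, 0.5, 0.0]
gripper_width: 0.0569
finger_force: 0.0
time_s: 13.37
tool_pos: [0.4432, -0.3076, 0.0378]
tcp_rot: [-3.141, 0.002, 0.0]
force: [-0.5, 1.0, 0.7]
gripper_width: 0.0338
finger_force: 35.0
```

```bash
python3 -m creep '[[0,0,-0.1,0,0,0],[0,0,-0.35,0,0,0],[0,0,-0.4,0,0,0],[0,0,-0.4,0,0,0],[0,0,-0.4,0,0,0]]'
python3 -m creep '[[0,0,-0.17,0,0,0],[0.25,-0.01,0,0,0,0],[0.35,-0.01,0,0,0,0],[0.35,-0.01,0,0,0,0],[0.35,-0.006,0,0,0,0]]'
python3 -m creep '[[0.3,0,0,0,0,0],[0.17,0,0,0,0,0],[0,0,0.15,0,0,0],[0,0,0.2,0,0,0],[0,0,0,0,0,0]]'
python3 -m creep '[[0,0,0,0,0,0],[0,0,0,0,0,0]]'
```

```text
time_s: 13.78
tool_pos: [0.4428, -0.3071, 0.2052]
tcp_rot: [-3.141, 0.002, 0.0]
force: [1.4, -1.4, -0.9]
gripper_width: 0.0344
finger_force: 35.0
time_s: 14.2
tool_pos: [0.5744, -0.3037, 0.2207]
tcp_rot: [3.141, -0.002, 0.0]
force: [0.4, -0.6, -1.8]
gripper_width: 0.034
finger_force: 35.0
time_s: 14.62
tool_pos: [0.6192, -0.3032, 0.181]
tcp_rot: [-3.137, 0.001, 0.009]
force: [-1.3, -0.2, -3.0]
gripper_width: 0.034
finger_force: 35.0
time_s: 14.78
tool_pos: [0.6203, -0.3044, 0.1863]
tcp_rot: [3.141, -0.002, 0.002]
force: [-0.2, 0.6, -0.8]
gripper_width: 0.0339
finger_force: 35.0
```

```bash
python3 -m creep '[[0,0,0.1,0,0,0],[0,0,0.1,0,0,0],[0,0,0.08,0,0,0],[0,0,0.06,0,0,0],[0,0,0.05,0,0,0]]'
python3 -m creep '[[0,0,0.03,0,0,0],[0,0,0.03,0,0,0],[0,0,0.01,0,0,0],[0,0,0,0,0,0],[0,0,0,0,0,0]]'
```

```text
time_s: 15.2
tool_pos: [0.62, -0.3041, 0.1446]
tcp_rot: [-3.141, 0.002, 0.002]
force: [-1.0, 0.3, -1.1]
gripper_width: 0.0342
finger_force: 35.0
time_s: 15.62
tool_pos: [0.6203, -0.3042, 0.139]
tcp_rot: [3.141, -0.002, 0.001]
force: [-0.4, 0.4, -1.4]
gripper_width: 0.0343
finger_force: 35.0
```

```bash
python3 -m creep '[[0,0,0.01,0,0,0],[0,0,0.01,0,0,0],[0,0,0,0,0,0]]'
python3 -m creep '[[0,0,0,0,0,0],[0,0,0,0,0,0],[0,0,0,0,0,0],[0,0,0,0,0,0],[0,0,0,0,0,0]]' 1
python3 -m creep '[[0,0,0,0,0,0],[0,0,-0.2,0,0,0],[0,0,-0.35,0,0,0],[0,0,-0.35,0,0,0],[0,0,-0.3,0,0,0]]'
python3 - <<'E'
from h import *
c=[r.capture("side"),r.capture("top")]
print(r.get_obs()["tool_pos"]);print(find("large_round_tier",c,(.6195,-.304),.045)); print(find("small_round_tier",c[:1],(.62,-.304),.101))
cv2.imwrite("pics/s4.png",cv2.resize(c[0]["color"][80:200,220:400,::-1],None,fx=4,fy=4))
E
```

```text
time_s: 15.87
tool_pos: [0.6207, -0.3043, 0.1388]
tcp_rot: [3.14, -0.001, 0.004]
force: [-1.7, 2.5, 8.1]
gripper_width: 0.0339
finger_force: 35.0
time_s: 16.28
tool_pos: [0.6202, -0.3042, 0.1365]
tcp_rot: [-3.141, 0.002, 0.0]
force: [0.6, 0.3, 0.3]
gripper_width: 0.0654
finger_force: 0.0
time_s: 16.7
tool_pos: [0.6202, -0.3042, 0.2591]
tcp_rot: [3.141, -0.002, 0.002]
force: [-0.4, -0.3, -0.3]
gripper_width: 0.0883
finger_force: 0.0
[ 0.62128718 -0.3048531   0.26282053]
('large_round_tier', 1, [array([ 0.6183, -0.3075])], array([ 0.61826045, -0.30752324,  0.05719269]), np.float64(0.20728633438108066))
('small_round_tier', 1, [array([ 0.6226, -0.3108])], array([ 0.6225939 , -0.31081122,  0.16242969]), np.float64(0.09765397342816219))
```

View pics/s4.png

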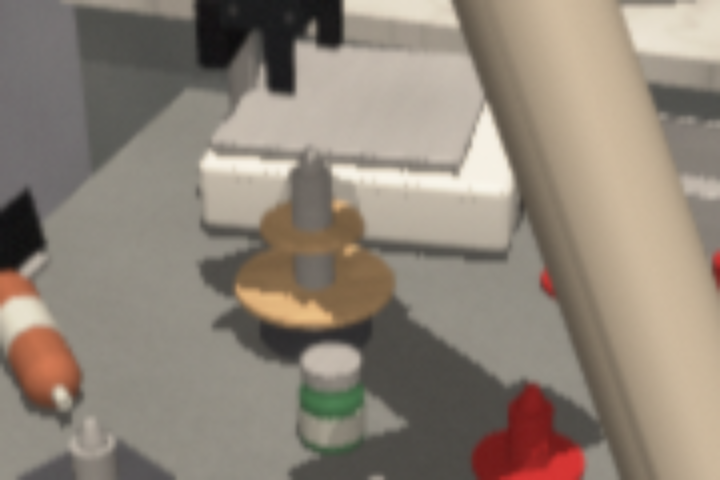

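The round stand is complete and level at crop (312,230), with the jar untouched at (332,395). On to the large square tier.

```bash
python3 -m creep '[[-0.06,-0.2,0,0,0,0],[-0.128,-0.38,0,0,0,0],[-0.128,-0.38,0,0,0,0],[-0.128,-0.38,0,0,0,0],[-0.128,-0.38,0,0,0,0]]'
python3 -m creep '[[-0.128,-0.38,0,0,0,0],[-0.128,-0.38,0,0,0,0],[-0.128,-0.38,0,0,0,0],[-0.128,-0.38,0,0,0,0],[-0.128,-0.38,0,0,0,0]]'
python3 -m creep '[[-0.128,-0.38,0,0,0,0],[-0.128,-0.38,0,0,0,0],[-0.128,-0.38,0,0,0,0],[-0.128,-0.38,0,0,0,0],[-0.128,-0.38,0,0,0,0]]'
python3 -m creep '[[-0.063,-0.19,0.2,0,0,0],[0,0,0.35,0,0,0],[0,0,0.38,0,0,0],[0,0,0.38,0,0,0],[0,0,0.2,0,0,0]]'
python3 -m creep '[[0,0,0,0,0,0],[0,0,0,0,0,0],[0,0,0,0,0,0]]'
python3 - <<'E'
from h import *
c=[r.capture("side")]
print(r.get_obs()["tool_pos"]);print(find("large_square_tier",c,(.4285,.267)))
E
```

```text
time_s: 17.37
tool_pos: [0.5617, -0.1304, 0.2548]
tcp_rot: [-3.14, 0.002, 0.005]
force: [1.2, -0.4, -0.3]
gripper_width: 0.0881
finger_force: 0.0
time_s: 17.78
tool_pos: [0.4978, 0.0596, 0.2552]
tcp_rot: [-3.141, 0.002, 0.005]
force: [0.1, 0.2, 0.4]
gripper_width: 0.0883
finger_force: 0.0
time_s: 18.2
tool_pos: [0.434, 0.2495, 0.2553]
tcp_rot: [3.141, -0.002, -0.004]
force: [0.5, -0.4, 0.9]
gripper_width: 0.0881
finger_force: 0.0
time_s: 18.62
tool_pos: [0.4266, 0.2663, 0.1009]
tcp_rot: [3.139, -0.001, -0.012]
force: [-0.5, 0.0, -0.5]
gripper_width: 0.0883
finger_force: 0.0
time_s: 18.87
tool_pos: [0.4298, 0.2671, 0.1066]
tcp_rot: [-3.141, 0.002, -0.002]
force: [-0.0, -1.1, 1.1]
gripper_width: 0.0883
finger_force: 0.0
[0.42992708 0.2671818  0.10702784]
('large_square_tier', 1, [array([0.4276, 0.2672])], array([ 0.4275869 ,  0.2671541 , -0.47922089]), np.float64(0.07651630280341498))
```

```bash
python3 -m creep '[[-0.015,0,0.2,0,0,0],[0,0,0.2,0,0,0],[0,0,0.2,0,0,0],[0,0,0.08,0,0,0],[0,0,0,0,0,0]]'
python3 -m creep '[[0,0,0,0,0,0],[0,0,0,0,0,0],[0,0,0,0,0,0],[0,0,0,0,0,0],[0,0,0,0,0,0]]' -1 35
python3 -m creep '[[0,0,0,0,0,0],[0,0,0,0,0,0],[0,0,0,0,0,0],[0,0,0,0,0,0],[0,0,0,0,0,0]]'
python3 -m creep '[[0,0,-0.1,0,0,0],[0,0,-0.35,0,0,0],[0,0,-0.4,0,0,0],[0,0,-0.4,0,0,0],[0,0,-0.4,0,0,0]]'
```

```text
time_s: 19.38
tool_pos: [0.4276, 0.2668, 0.0372]
tcp_rot: [3.141, -0.002, -0.002]
force: [0.5, -0.2, -0.4]
gripper_width: 0.0882
finger_force: 0.0
time_s: 19.8
tool_pos: [0.4281, 0.2671, 0.0383]
tcp_rot: [-3.141, 0.002, -0.002]
force: [-0.5, 0.1, 0.1]
gripper_width: 0.0566
finger_force: 0.0
time_s: 20.22
tool_pos: [0.4279, 0.2671, 0.0378]
tcp_rot: [-3.141, 0.002, -0.0]
force: [-0.4, 0.4, 1.4]
gripper_width: 0.034
finger_force: 35.0
time_s: 20.63
tool_pos: [0.4271, 0.2667, 0.2042]
tcp_rot: [3.141, -0.002, -0.002]
force: [1.4, 1.1, -3.1]
gripper_width: 0.0342
finger_force: 35.0
```

```bash
python3 -m creep '[[0.13,0.15,0,0,0,0],[0.26,0.29,0,0,0,0],[0.26,0.29,0,0,0,0],[0.26,0.29,0,0,0,0],[0.26,0.29,0,0,0,0]]'
python3 -m creep '[[0.26,0.29,0,0,0,0],[0.26,0.29,0,0,0,0],[0.26,0.29,0,0,0,0],[0.26,0.29,0,0,0,0],[0.26,0.29,0,0,0,0]]'
python3 -m creep '[[0.18,0.19,0,0,0,0],[0,0,0.2,0,0,0],[0,0,0.3,0,0,0],[0,0,0.2,0,0,0],[0,0,0.2,0,0,0]]'
python3 -m creep '[[0,0,0,0,0,0],[0,0,0,0,0,0],[0,0,0,0,0,0]]'
python3 - <<'E'
from h import *
z=r.get_obs()["tool_pos"][2]-.038
c=[r.capture("side")]
print(z);print(find("large_square_tier",c,(.693,-.028),z)); print(find("square_foot",c,(.693,-.028)))
cv2.imwrite("pics/s5.png",cv2.resize(c[0]["color"][120:240,180:360,::-1],None,fx=4,fy=4))
E
```

```text
time_s: 21.05
tool_pos: [0.5452, 0.1343, 0.2024]
tcp_rot: [3.141, -0.001, -0.002]
force: [-0.4, 0.5, -1.4]
gripper_width: 0.0342
finger_force: 35.0
time_s: 21.47
tool_pos: [0.6752, -0.0109, 0.2019]
tcp_rot: [-3.141, 0.002, 0.003]
force: [0.1, -0.2, -2.2]
gripper_width: 0.0344
finger_force: 35.0
time_s: 21.88
tool_pos: [0.6917, -0.0284, 0.1102]
tcp_rot: [-3.141, 0.002, 0.005]
force: [0.9, 0.6, -3.2]
gripper_width: 0.0344
finger_force: 35.0
time_s: 22.13
tool_pos: [0.693, -0.0284, 0.1139]
tcp_rot: [3.141, -0.002, 0.002]
force: [0.8, 0.1, -1.5]
gripper_width: 0.0343
finger_force: 35.0
0.07592815627617644
('large_square_tier', 1, [array([ 0.6916, -0.0305])], array([ 0.69160518, -0.03045862,  1.10152522]), np.float64(0.30244352236053484))
('square_foot', 1, [array([ 0.693 , -0.0295])], array([ 0.69299006, -0.02951984, -0.45050931]), np.float64(0.2006878700847428))
```

View pics/s5.png

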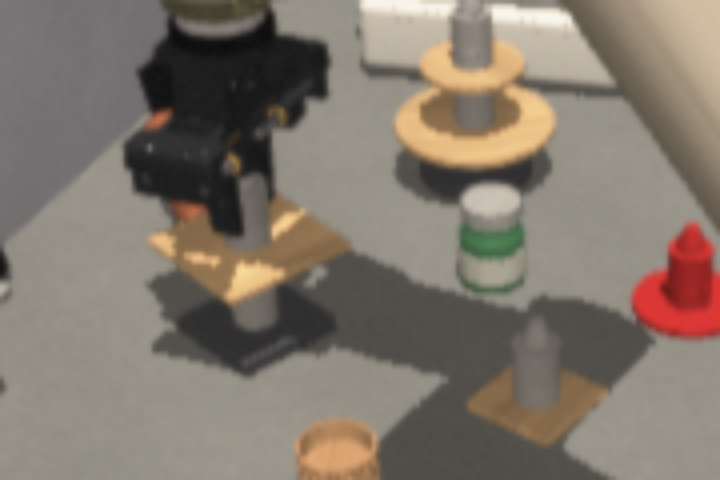

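The square tier is above the square foot, with the deck at crop (250,247) and column at (255,305), within about 2 mm. Going down .031 to seat it.

```bash
python3 -m creep '[[0,0,0.07,0,0,0],[0,0,0.08,0,0,0],[0,0,0.06,0,0,0],[0,0,0.03,0,0,0],[0,0,0,0,0,0]]'
python3 -m creep '[[0,0,0.03,0,0,0],[0,0,0.02,0,0,0],[0,0,0.01,0,0,0],[0,0,0,0,0,0],[0,0,0,0,0,0]]'
```

```text
time_s: 22.7
tool_pos: [0.6922, -0.0279, 0.0874]
tcp_rot: [-3.141, 0.002, 0.003]
force: [0.1, 2.3, -3.8]
gripper_width: 0.0343
finger_force: 35.0
time_s: 23.12
tool_pos: [0.6926, -0.028, 0.0829]
tcp_rot: [-3.141, 0.001, -0.001]
force: [0.2, 3.9, -1.8]
gripper_width: 0.0341
finger_force: 35.0
```

```bash
python3 -m creep '[[0,-0.01,0.015,0,0,0],[0,0,0.01,0,0,0],[0,0,0,0,0,0]]'
python3 -m creep '[[0,0,0,0,0,0],[0,0,0,0,0,0],[0,0,0,0,0,0],[0,0,0,0,0,0],[0,0,0,0,0,0]]' 1
python3 -m creep '[[0,0,-0.05,0,0,0],[0,0,-0.35,0,0,0],[0,0,-0.4,0,0,0],[0,0,-0.4,0,0,0],[0,0,-0.2,0,0,0]]'
python3 -m creep '[[-0.2,0,0,0,0,0],[-0.38,-0.02,0,0,0,0],[-0.38,-0.02,0,0,0,0],[-0.38,-0.02,0,0,0,0],[-0.38,-0.02,0,0,0,0]]'
python3 -m creep '[[-0.38,-0.02,0,0,0,0],[-0.24,-0.02,0,0,0,0],[0,0,0.3,0,0,0],[0,0,0.3,0,0,0],[0,0,0.3,0,0,0]]'
python3 -m creep '[[0,0,0,0,0,0],[0,0,0,0,0,0],[0,0,0,0,0,0]]'
python3 - <<'E'
from h import *
c=[r.capture("side"),r.capture("top")]
print(r.get_obs()["tool_pos"]);print(find("large_square_tier",c,(.693,-.028),.045)); print(find("small_square_tier",c,(.458,-.016)))
cv2.imwrite("pics/s6.png",cv2.resize(c[0]["color"][120:240,180:360,::-1],None,fx=4,fy=4))
E
```

```text
time_s: 23.37
tool_pos: [0.6929, -0.0279, 0.0828]
tcp_rot: [3.14, -0.002, 0.004]
force: [-4.3, 0.5, 12.4]
gripper_width: 0.0341
finger_force: 35.0
time_s: 23.78
tool_pos: [0.6925, -0.0274, 0.08]
tcp_rot: [3.141, -0.002, -0.0]
force: [-0.1, 0.1, 0.3]
gripper_width: 0.0655
finger_force: 0.0
time_s: 24.2
tool_pos: [0.6933, -0.0274, 0.2263]
tcp_rot: [3.14, -0.001, 0.011]
force: [-0.3, -0.1, 0.2]
gripper_width: 0.0884
finger_force: 0.0
time_s: 24.62
tool_pos: [0.5186, -0.0188, 0.2205]
tcp_rot: [3.141, -0.001, 0.001]
force: [0.3, 0.4, 0.4]
gripper_width: 0.0881
finger_force: 0.0
time_s: 25.03
tool_pos: [0.4585, -0.0151, 0.1303]
tcp_rot: [3.141, -0.002, 0.005]
force: [1.6, 0.1, 0.3]
gripper_width: 0.0878
finger_force: 0.0
time_s: 25.28
tool_pos: [0.4594, -0.0153, 0.1318]
tcp_rot: [3.141, -0.001, 0.003]
force: [1.0, -0.7, -0.8]
gripper_width: 0.088
finger_force: 0.0
[ 0.45943927 -0.01525465  0.13191286]
('large_square_tier', 1, [array([ 0.6942, -0.0327])], array([ 0.69419421, -0.03271013,  1.08510439]), np.float64(0.047258297258297256))
('small_square_tier', 2, [array([ 0.4578, -0.0173]), array([ 0.4531, -0.0082])], array([ 0.4571634 , -0.01469768,  1.27883941]), np.float64(10.513353744156325))
```

View pics/s6.png

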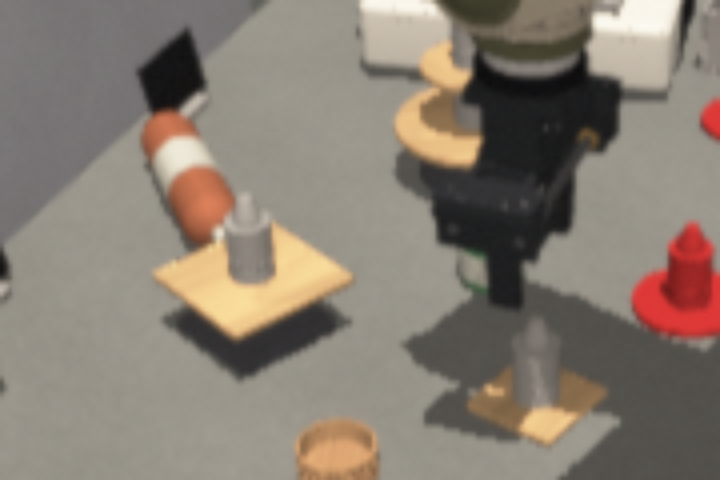

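The large square tier sits level on the square foot at crop (252,270). The gripper is above the small square tier, (537,385). Picking.

```bash
python3 -m creep '[[-0.012,0.005,0.3,0,0,0],[0,0,0.3,0,0,0],[0,0,0.2,0,0,0],[0,0,0.14,0,0,0],[0,0,0,0,0,0]]'
python3 -m creep '[[0,0,0,0,0,0],[0,0,0,0,0,0],[0,0,0,0,0,0],[0,0,0,0,0,0],[0,0,0,0,0,0]]' -1 35
python3 -m creep '[[0,0,0,0,0,0],[0,0,0,0,0,0],[0,0,0,0,0,0],[0,0,0,0,0,0],[0,0,0,0,0,0]]'
python3 -m creep '[[0,0,-0.1,0,0,0],[0,0,-0.35,0,0,0],[0,0,-0.4,0,0,0],[0,0,-0.4,0,0,0],[0,0,-0.4,0,0,0]]'
python3 -m creep '[[0,0,-0.17,0,0,0],[0,0,0,0,0,0]]'
```

```text
time_s: 26.0
tool_pos: [0.4564, -0.0153, 0.0344]
tcp_rot: [-3.14, 0.002, 0.006]
force: [-1.4, 0.3, 0.4]
gripper_width: 0.0884
finger_force: 0.0
time_s: 26.42
tool_pos: [0.4576, -0.0156, 0.0369]
tcp_rot: [3.141, -0.002, 0.002]
force: [1.2, 0.5, 0.5]
gripper_width: 0.0568
finger_force: 0.0
time_s: 26.83
tool_pos: [0.4573, -0.0155, 0.0363]
tcp_rot: [-3.141, 0.002, 0.0]
force: [-1.3, 0.8, 1.4]
gripper_width: 0.0343
finger_force: 35.0
time_s: 27.25
tool_pos: [0.4567, -0.0154, 0.203]
tcp_rot: [-3.141, 0.002, 0.001]
force: [1.5, -0.4, -1.3]
gripper_width: 0.0343
finger_force: 35.0
time_s: 27.42
tool_pos: [0.4585, -0.0158, 0.2219]
tcp_rot: [3.139, -0.001, 0.012]
force: [0.9, -0.2, -0.7]
gripper_width: 0.0341
finger_force: 35.0
```

```bash
python3 -m creep '[[0.2,0.01,0,0,0,0],[0.36,0.02,0,0,0,0],[0.38,0.02,0,0,0,0],[0.38,0.02,0,0,0,0],[0.38,0.02,0,0,0,0]]'
python3 -m creep '[[0.35,0.02,0,0,0,0],[0.3,0.015,0,0,0,0],[0,0,0.15,0,0,0],[0,0,0.2,0,0,0],[0,0,0,0,0,0]]'
python3 -m creep '[[0,0,0,0,0,0],[0,0,0,0,0,0],[0,0,0,0,0,0]]'
python3 - <<'E'
from h import *
c=[r.capture("side")];o=r.get_obs()["tool_pos"]
print(o,find("large_square_tier",c,(.693,-.028),.045)); print(find("small_square_tier",c,(.693,-.028),o[2]-.0365))
cv2.imwrite("pics/s7.png",cv2.resize(c[0]["color"][120:240,180:360,::-1],None,fx=4,fy=4))
E
```

```text
time_s: 27.83
tool_pos: [0.6284, -0.0246, 0.216]
tcp_rot: [-3.141, 0.002, 0.005]
force: [0.3, 1.1, -0.2]
gripper_width: 0.0342
finger_force: 35.0
time_s: 28.25
tool_pos: [0.6908, -0.028, 0.1764]
tcp_rot: [-3.139, 0.002, 0.017]
force: [-0.3, 0.7, -1.7]
gripper_width: 0.0341
finger_force: 35.0
time_s: 28.5
tool_pos: [0.6925, -0.0283, 0.1844]
tcp_rot: [3.141, -0.002, 0.003]
force: [-0.5, 0.2, -1.1]
gripper_width: 0.0341
finger_force: 35.0
[ 0.69249909 -0.02831943  0.18447392] ('large_square_tier', 1, [array([ 0.6923, -0.0315])], array([ 0.6923228 , -0.03153478,  1.08672313]), np.float64(0.11979638009049773))
('small_square_tier', 1, [array([ 0.692 , -0.0325])], array([ 0.6919616 , -0.03248951,  1.28820316]), np.float64(0.3119598970810043))
```

View pics/s7.png

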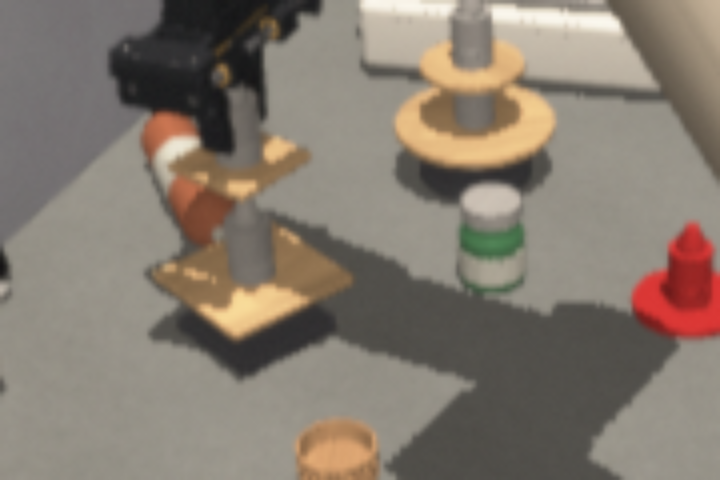

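The small square tier is centred over the large one's spigot, at crop (245,165) above (252,235). Going down .047.

```bash
python3 -m creep '[[0,0,0.1,0,0,0],[0,0,0.1,0,0,0],[0,0,0.08,0,0,0],[0,0,0.06,0,0,0],[0,0,0.05,0,0,0]]'
python3 -m creep '[[0,0,0.03,0,0,0],[0,0,0.03,0,0,0],[0,0,0.01,0,0,0],[0,0,0,0,0,0],[0,0,0,0,0,0]]'
python3 -m creep '[[0,0,0.01,0,0,0],[0,0,0,0,0,0]]'
```

```text
time_s: 29.07
tool_pos: [0.692, -0.0282, 0.1428]
tcp_rot: [-3.141, 0.002, 0.002]
force: [0.0, -0.0, -1.5]
gripper_width: 0.0342
finger_force: 35.0
time_s: 29.48
tool_pos: [0.6924, -0.0283, 0.1375]
tcp_rot: [3.141, -0.002, 0.001]
force: [-0.1, 0.1, -1.2]
gripper_width: 0.0344
finger_force: 35.0
time_s: 29.65
tool_pos: [0.6926, -0.0283, 0.1374]
tcp_rot: [3.141, -0.002, 0.003]
force: [-1.3, 0.3, 4.2]
gripper_width: 0.034
finger_force: 35.0
```

```bash
python3 -m creep '[[0,0,0,0,0,0],[0,0,0,0,0,0],[0,0,0,0,0,0],[0,0,0,0,0,0],[0,0,0,0,0,0]]' 1
python3 -m creep '[[0,0,0,0,0,0],[0,0,-0.2,0,0,0],[0,0,-0.35,0,0,0],[0,0,-0.35,0,0,0],[0,0,-0.2,0,0,0]]'
python3 -m creep '[[-0.3,0,0,0,0,0],[-0.38,0,0,0,0,0],[-0.38,0,0,0,0,0],[-0.38,0,0,0,0,0],[-0.38,0,0,0,0,0]]'
python3 -m creep '[[-0.3,0,0,0,0,0],[0,0,0,0,0,0],[0,0,0,0,0,0],[0,0,0,0,0,0]]'
python3 - <<'E'
from h import *
c=[r.capture("side"),r.capture("top")]
for k,x,z in(("large_square_tier",(.693,-.028),.045),("small_square_tier",(.693,-.028),.101),("large_round_tier",(.62,-.304),.045),("small_round_tier",(.62,-.304),.101)):print(find(k,c,x,z))
a=[cv2.resize(q,(640,290)) for q in(c[0]["color"][80:260,140:540,::-1],c[1]["color"][80:260,140:540,::-1])]
cv2.imwrite("pics/end.png",np.vstack(a))
E
```

```text
time_s: 30.07
tool_pos: [0.6923, -0.0283, 0.1361]
tcp_rot: [-3.142, 0.002, 0.0]
force: [-0.2, -0.4, -0.2]
gripper_width: 0.0649
finger_force: 0.0
time_s: 30.48
tool_pos: [0.6928, -0.0283, 0.2505]
tcp_rot: [3.141, -0.002, 0.008]
force: [-0.1, -0.3, 0.8]
gripper_width: 0.0883
finger_force: 0.0
time_s: 30.9
tool_pos: [0.5083, -0.0279, 0.2461]
tcp_rot: [3.141, -0.001, 0.0]
force: [0.3, -1.4, 0.0]
gripper_width: 0.0882
finger_force: 0.0
time_s: 31.23
tool_pos: [0.4812, -0.0283, 0.2466]
tcp_rot: [3.141, -0.002, 0.002]
force: [-0.5, -0.3, 0.2]
gripper_width: 0.0882
finger_force: 0.0
('large_square_tier', 2, [array([ 0.6941, -0.0288]), array([ 0.6915, -0.0292])], array([ 0.69235221, -0.02934762,  1.10960699]), np.float64(1.4468509840484418))
('small_square_tier', 2, [array([ 0.6943, -0.032 ]), array([ 0.6925, -0.0304])], array([ 0.69312056, -0.0306636 ,  1.2759744 ]), np.float64(0.15227979546152176))
('large_round_tier', 2, [array([ 0.62  , -0.3063]), array([ 0.6186, -0.3042])], array([ 0.61934665, -0.30432389,  0.09146999]), np.float64(1.473173389709945))
('small_round_tier', 1, [array([ 0.6207, -0.3062])], array([ 0.62066555, -0.30617608,  0.17297217]), np.float64(0.062606162464986))
```

View pics/end.png

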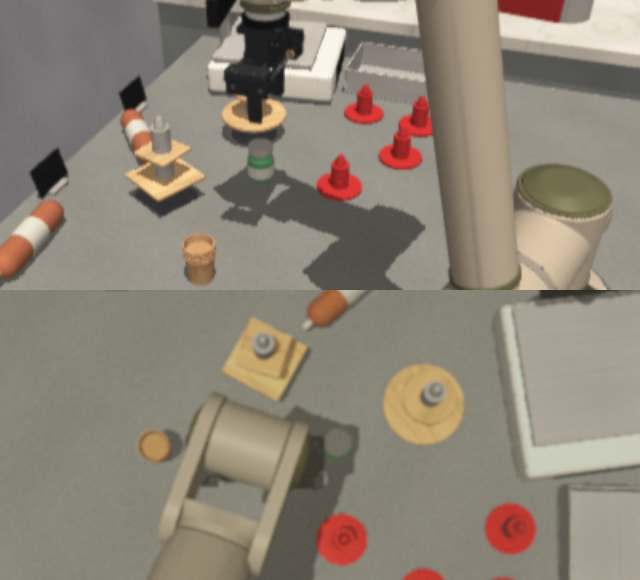

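Both stands are stacked and level: square at top-view crop (265,350), round at (425,400). The jar and tubs haven't moved, and the arm is clear.

```bash
python3 -c "
from workcell import r
print(r.finish_job())"
```

```text
the job is handed in; nothing more can be done
None
```

I stacked both tasting stands, larger tier below and smaller above, all seated and level in the final images with the jar and tubs untouched. I handed the job in at about 31 s; the hand-in returned no verdict.

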